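# Pull out the spout and tip the bearing balls into the tray

### The job

The blue carton in the tipping stand holds three steel bearing balls. Pull its folded spout right out while the carton is upright, then swing the carton over by its red crank handle until all three balls have run out into the grey tray under it; leave the spout out. Leave the yellow dispenser alone.

Things in the scene. Friction and masses are not known exactly. Their poses are not given: they have to be found in the camera images.
- blue_stand: Fixed stand of the BLUE carton. Origin on the worktop below the tipping axis; x along the axis, z up, +y (about the robot's left) where it pours. Grey tray under it: x +-40, y -58 to 122, floor 11 and rim 48 mm high. Posts at x +-46, 152 mm high. Carton 54 x 60 x 110 (x, y, z), hung at its centre 135 mm up; closed top at 190 mm. A like one with a YELLOW carton stands to its left or right.
- blue_box (a joint): Tilt of the blue carton about the stand's x axis line 135 mm above the stand's origin, rad: 0 upright (stop; its start), growing as its top goes over to the stand's +y; stop at 2.3, mouth down. Balanced, stays where left; turning it takes about 0.6 N m (8 N at the handle). With the spout out the balls run out past about 2.
- blue_spout (a joint): Opening of the blue carton's steel spout, rad: 0 folded flat over the mouth high in the carton's +y face, 0.9 fully out (stop). Starts under 0.1; stays where left; about 1 N at its bar moves it. Hinge level along the stand's x at y = 30 mm, 150 mm above the worktop (carton upright); the top swings out to +y and down. Folded, it keeps the balls in.
- blue_bar (a point): Centre of the white roller bar at the spout's free end: 10 mm thick, 40 mm long, along the stand's x, 63 mm from the spout's hinge. Folded, it is 23 mm above the carton's top (nothing else above it), flush with the +y face. Open 20 mm below it (fork). Pinch it from above across the stand's y; it rolls freely. Fully out: 50 mm to +y, 24 mm down.
- blue_handle (a point): Middle of the red crank handle fixed to the blue carton: round rod 12 mm thick, 48 mm long, along the stand's x, at x = -86 mm (robot's side), 80 mm from the tipping axis. At tilt 0 it is at y = -73 mm, 168 mm high; at tilt 2.3 at y = +73 mm, same height; on the way it passes over the axis at 215 mm. Pinch it from above across the stand's y; its sleeve spins freely.
- ball_0_center (a point): Centre of the first steel ball, 14 mm in diameter, 11 g; starts inside on the floor of the blue carton, out of sight.
- ball_1_center (a point): Centre of the second such ball.
- ball_2_center (a point): Centre of the third such ball.
- yellow_bar (a point): Centre of the white roller bar on the folded spout of the YELLOW carton in the other dispenser, which has the same build and sizes as the blue one. To be left as it is.

How it is judged (in metres and radians):
On the way, in this order (a step that is already met when the one before it is completed fails the run):
1. the blue carton's spout is pulled out while the carton is upright (value of joint blue_spout above 0.7 rad and value of joint blue_box below 0.5 rad), for 0.2 s.
2. the carton is tipped and all three balls lie in its tray (value of joint blue_box above 1.5 rad and x of ball_0_center in the frame of blue_stand between -0.04 and 0.04 m and y of ball_0_center in the frame of blue_stand between -0.058 and 0.122 m and z of ball_0_center in the frame of blue_stand between 0.012 and 0.045 m and x of ball_1_center in the frame of blue_stand between -0.04 and 0.04 m and y of ball_1_center in the frame of blue_stand between -0.058 and 0.122 m and z of ball_1_center in the frame of blue_stand between 0.012 and 0.045 m and x of ball_2_center in the frame of blue_stand between -0.04 and 0.04 m and y of ball_2_center in the frame of blue_stand between -0.058 and 0.122 m and z of ball_2_center in the frame of blue_stand between 0.012 and 0.045 m), for 0.2 s.
At the end, for the whole second after the job is handed in: All three balls lie in the grey tray under the blue carton (centres inside its walls and below its rim) and the spout is out (over 0.6 of its 0.9 rad). The carton may be left tipped or swung back (x of ball_0_center in the frame of blue_stand between -0.04 and 0.04 m and y of ball_0_center in the frame of blue_stand between -0.058 and 0.122 m and z of ball_0_center in the frame of blue_stand between 0.012 and 0.045 m and x of ball_1_center in the frame of blue_stand between -0.04 and 0.04 m and y of ball_1_center in the frame of blue_stand between -0.058 and 0.122 m and z of ball_1_center in the frame of blue_stand between 0.012 and 0.045 m and x of ball_2_center in the frame of blue_stand between -0.04 and 0.04 m and y of ball_2_center in the frame of blue_stand between -0.058 and 0.122 m and z of ball_2_center in the frame of blue_stand between 0.012 and 0.045 m and value of joint blue_spout above 0.6 rad); the robot touches nothing.
It fails at once if the blue carton is tipped (over 0.6 rad) with its spout still folded (value of joint blue_box above 0.6 rad and value of joint blue_spout below 0.4 rad).
It fails at once if the yellow carton or its spout is moved (bar over 10 mm) (distance of yellow_bar from where it was at the start of the episode above 0.01 m).
It also fails if it takes over 51 s, if anything falls off the work surface, if the arm or the gripper's body presses on something with over 40 N, if the wrist force passes 120 N, or if a joint passes its speed limit or range.

### The arm

A 6-joint arm with a two-finger parallel gripper is mounted at the origin on a cart in front of the work surface, level with it; the furniture and walls round the work are solid. World frame = base frame: x ahead of the robot, y to its left, z up, the work surface at z = 0. Lengths are in m, angles in degrees, forces in N, time in s.
With the tool pointing down it reaches from about 0.3 to 0.95 m from the base axis. Payload 3.1 kg.
Tool frame: the origin (TCP) lies midway between the tips of the shut fingers; the grasp point (between the pads) lies 19 mm behind it; z points along the fingers, y is the direction in which the jaws open and shut (so a half turn about z gives the same grasp; the last joint's range is limited). The gripper opens to 85 mm and grips with 20 to 120 N. Pads are 22 mm wide; open, the fingers measure 114 mm over their backs; the gripper's body (76 mm by 85 mm) begins 54 mm behind the grasp point. The pads swing forward as they close: fully open they stand 13 mm farther back than shut.
Start: joints at [72.267, 17.653, 93.61, -0, 68.738, -3.994], TCP at [0.148, 0.607, 0.231] pointing down, gripper open.
Joint ranges: [-175.34, 175.34], [-45.06, 112.39], [2.9, 150.54], [-68.45, 248.45], [3.09, 151.38], [-168.51, 168.51]. Speed limits (degrees/s): [159.86, 159.86, 180, 180, 180, 180].

### API

Orientations are given as a 3x3 rotation matrix whose columns are the frame's x, y, z axes.
In Python, from rig import bot gives the robot as it stands. Calls block until the motion is done:
- bot.move_ptp(position, orientation): joint-space move of the TCP to a pose.
- bot.move_straight(position, attitude=None, vel=0.15): straight line of the TCP; attitude=None keeps the orientation; vel is the mean speed in m/s.
- bot.goto_joints(angles): joint-space move.
- bot.move_gripper(opening): finger opening in m; the grip force is fixed at half the most; returns when the fingers have stopped.
- bot.sleep(seconds).
- bot.solve_ik(position, orientation): joint angles nearest the present ones, or None.
- bot.get_state(): the state.
- bot.camera(name): name is "side" or "top"; returns the picture (480x640x3 uint8, blue, green, red); there is no depth.
- bot.camera_model(name): a dict with "mtx" (3x3 intrinsics, pixels), "dist" ([k1, k2, p1, p2, k3] as OpenCV has them; the pictures are not rectified), "origin" and "orientation" of the camera in the world. Camera axes: x right, y up, looking along -z (the intrinsics and any distortion apply to the point x, -y, -z); pixel columns grow to the right and rows downward; lengths in m; the calibration is good to about 2 mm. A picture is of the moment at which its call begins. camera_model takes no time and is no camera call.
A pose or a line that the arm cannot do raises bot.MotionError and nothing moves.
- bot.finish_job(): hands the job in, once; it reports no verdict.
The state is a dict: "time": time; "qpos": joint angles; "qd": joint speeds; "effort": joint torques, N m; "tool_pos": TCP position; "eef_rot": TCP orientation; "force": force on the tool from outside, world axes, zero at the start; "ft_torque": the same for the moment, N m; "opening": finger opening in m.
Only numpy, scipy, OpenCV 4.12 (cv2) and the standard library are available. Lean on these libraries where they do the work, as an engineer would, in place of code of your own. Each camera call takes 0.05 s, during which the arm holds its last target. There are 200 camera calls.

## Working session

There is one attempt and no reset: what is moved stays moved. The work goes in short steps, each a Python script; the robot and the scene stay as the last script left them, time stands still between calls to the robot, and variables do not carry over. Pictures are saved under pics/ and viewed, about 8 in all and at most 12, crops included, and the job is handed in when it is done.

```bash
mkdir -p pics
python3 - <<'E'
from rig import bot
import cv2
for n in("top","side"):
    cv2.imwrite(f"pics/{n}0.png",bot.camera(n)); m=bot.camera_model(n); print(n,m)
print(bot.get_state())
E
```

```text
top {'mtx': array([[554.6567884 ,   0.        , 313.74590099],
       [  0.        , 554.6567884 , 240.02891458],
       [  0.        ,   0.        ,   1.        ]]), 'dist': array([0.00338388, 0.        , 0.        , 0.        , 0.        ]), 'origin': array([ 0.39985475, -0.01086886,  1.20448086]), 'orientation': array([[ 0.01042625,  0.98858598, -0.15029657],
       [-0.9998572 ,  0.01230594,  0.01158187],
       [ 0.01329921,  0.15015436,  0.98857311]])}
side {'mtx': array([[545.87092777,   0.        , 311.74168607],
       [  0.        , 545.87092777, 231.54431464],
       [  0.        ,   0.        ,   1.        ]]), 'dist': array([0.03080399, 0.        , 0.        , 0.        , 0.        ]), 'origin': array([ 0.11502911, -0.85151637,  0.67061092]), 'orientation': array([[ 0.89216185,  0.20635472, -0.40182704],
       [-0.45116427,  0.45101172, -0.77009041],
       [ 0.02231691,  0.86833528,  0.49547532]])}
{'time': 0.1, 'qpos': array([ 7.22682872e+01,  1.76994332e+01,  9.36816800e+01,  6.00052977e-04,
        6.87371905e+01, -3.99457654e+00]), 'qd': array([ 0.02563453, -0.04311152, -0.28522129, -0.03455017,  0.06069525,
       -0.13552703]), 'effort': array([-2.54441566e-04, -4.16407943e+01, -2.77645880e+01, -5.29477074e-05,
        3.98068150e-03,  1.09120640e-05]), 'tool_pos': array([0.14822682, 0.60640899, 0.23016736]), 'eef_rot': array([[-9.71394456e-01,  2.37470848e-01, -6.38148540e-04],
       [ 2.37471656e-01,  9.71392483e-01, -1.96372299e-03],
       [ 1.53565729e-04, -2.05909182e-03, -9.99997868e-01]]), 'force': array([-0.32673407,  0.28565662,  0.32728421]), 'ft_torque': array([-0.00439743,  0.03208745, -0.00951887]), 'opening': 0.08552479846005046}
```

View pics/top0.png

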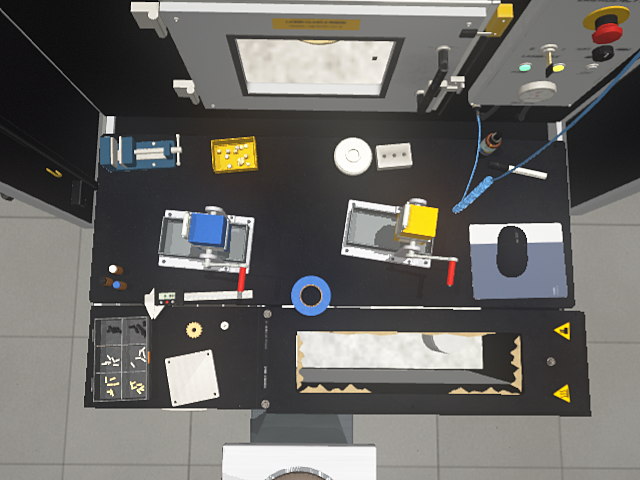

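View pics/side0.png

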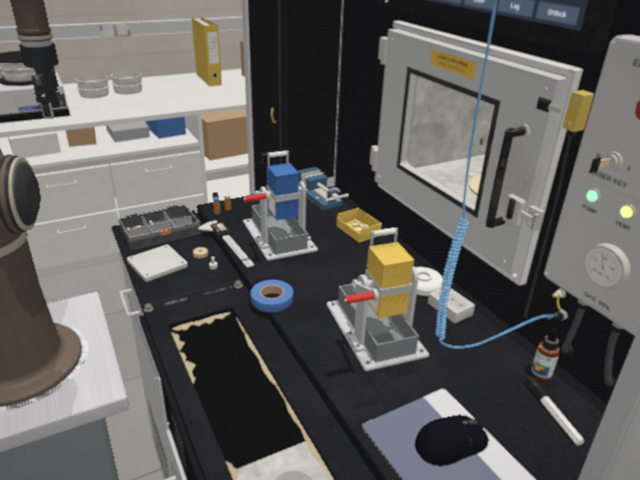

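The top view has the blue carton at about (209,229) with its red handle at (241,280). The yellow one is at (420,221). I'll measure the handle and carton top by colour masks.

```bash
cat > h.py <<'E'
from rig import bot
import cv2, numpy as np
def ray(n,uv):
    m=bot.camera_model(n)
    p=cv2.undistortPoints(np.array([[uv]],float),m["mtx"],m["dist"])[0,0]
    return m["origin"], m["orientation"]@np.array([p[0],-p[1],-1])
def onz(n,uv,z):
    o,d=ray(n,uv); return o+d*(z-o[2])/d[2]
def proj(n,P):
    m=bot.camera_model(n); c=(np.atleast_2d(P)-m["origin"])@m["orientation"]
    return cv2.projectPoints((c*[1,-1,-1])[:,None],np.zeros(3),np.zeros(3),m["mtx"],m["dist"])[0][:,0]
def tri(a,b):
    (o1,d1),(o2,d2)=ray("top",a),ray("side",b)
    s=np.linalg.lstsq(np.c_[d1,-d2],o2-o1,rcond=None)[0]
    p,q=o1+d1*s[0],o2+d2*s[1]; return (p+q)/2,np.linalg.norm(p-q)
def blobs(im,lo,hi,roi,minA=20):
    x0,y0,x1,y1=roi; h=cv2.cvtColor(im,cv2.COLOR_BGR2HSV)[y0:y1,x0:x1]
    if lo[0]<0: m=cv2.inRange(h,(0,*lo[1:]),hi)|cv2.inRange(h,(180+lo[0],*lo[1:]),(180,255,255))
    else: m=cv2.inRange(h,lo,hi)
    out=[]
    for c in cv2.findContours(m,cv2.RETR_EXTERNAL,cv2.CHAIN_APPROX_NONE)[0]:
        if cv2.contourArea(c)>minA: out.append(cv2.minAreaRect(c+np.array([x0,y0])))
    return out
E
python3 - <<'E'
from h import *
t,s=cv2.imread("pics/top0.png"),cv2.imread("pics/side0.png")
RED=((-8,130,60),(8,255,255)); BLU=((100,130,50),(125,255,255))
rt=blobs(t,*RED,(220,255,260,305)); rs=blobs(s,*RED,(235,180,285,215))
bt=blobs(t,*BLU,(170,195,245,260)); print(rt,rs,bt)
for r in rt: print(cv2.boxPoints(r).tolist(), [onz("top",p,.168).round(4) for p in [r[0]]])
print(tri(rt[0][0],rs[0][0]))
for b in cv2.boxPoints(bt[0]): print(b,onz("top",b,.19).round(4))
c=np.vstack([cv2.resize(t[190:310,140:270],None,fx=5,fy=5,interpolation=cv2.INTER_CUBIC)])
cv2.imwrite("pics/c1.png",c)
E
```

```text
[((241.423095703125, 279.11541748046875), (6.573841094970703, 24.43484115600586), 7.125016689300537)] [((254.9423065185547, 197.2115478515625), (5.88348388671875, 20.984426498413086), 78.69007110595703)] [((207.48292541503906, 229.14505004882812), (35.81184005737305, 30.787668228149414), 6.709836483001709)]
[[236.64617919921875, 290.830810546875], [239.67694091796875, 266.58465576171875], [246.20001220703125, 267.4000244140625], [243.16925048828125, 291.64617919921875]] [array([0.482 , 0.1112, 0.168 ])]
(array([0.48201305, 0.11155645, 0.16567519]), np.float64(0.00025898126137147083))
[187.90102 242.3413 ] [0.5469 0.2091 0.19  ]
[191.49828 211.76451] [0.6044 0.205  0.19  ]
[227.06483 215.9488 ] [0.5973 0.1388 0.19  ]
[223.46758 246.52559] [0.5399 0.1435 0.19  ]
```

View pics/c1.png

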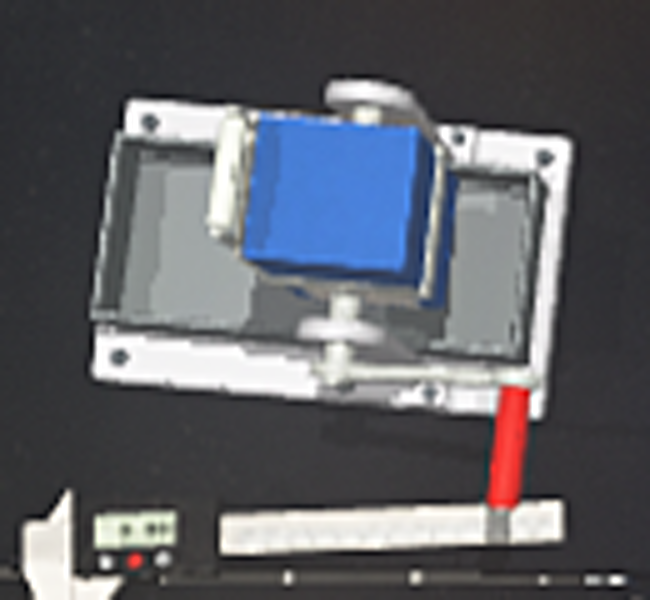

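The crop shows the white bar centred at about (225,173), which is top-image (185,224.6). The handle runs from (515,385) to (503,510).

Run:
```python
from h import *
t,s=cv2.imread("pics/top0.png"),cv2.imread("pics/side0.png")
f=lambda a:np.array(a)/5+[140,190]-.4
a,b=onz("top",f((235,115)),.213),onz("top",f((216,230)),.213); print(a,b)
bar=(a+b)/2; H=np.array([.482,.1112]); v=bar[:2]-H
for e in(0,3,6):  # spout slightly open
    w=np.array([.086,.098+e/1000]); print(np.degrees(np.arctan2(v[1],v[0])-np.arctan2(w[1],w[0])),np.linalg.norm(v),np.linalg.norm(w))
d=lambda p,q:np.degrees(np.arctan2(*(q-p)[1::-1]))
print("bar",d(b,a),np.linalg.norm(a-b)); 
for q in([(236.646,290.83),(239.68,266.58)],[(243.17,291.65),(246.2,267.4)]): p=[onz("top",x,.168) for x in q];print("h",d(*p))
# base plate corners z~? : crop pixels
q=[onz("top",f(x),.008) for x in((130,98),(572,138),(543,418),(92,378))]; print(np.round(q,4)); print(d(q[3],q[0]),d(q[2],q[1]),d(q[1],q[0])-90,d(q[2],q[3])-90, np.mean(q,0))
# white bar in side
cv2.imwrite("pics/c2.png",cv2.resize(s[140:265,235:330],None,fx=5,fy=4.8,interpolation=cv2.INTER_CUBIC))
print(proj("side",bar))
```

```text
[0.59809658 0.20893054 0.213     ] [0.55573473 0.21387309 0.213     ]
-2.17950995493294 0.1380195123688865 0.130384048104053
-3.034211851943351 0.1380195123688865 0.1326536844569347
-3.8599821080895227 0.1380195123688865 0.1349518432626987
bar -6.654863012086921 0.04264921036874887
h -5.355645849969965
h -5.449094021632887
[[0.6461 0.3006 0.008 ]
 [0.6308 0.1066 0.008 ]
 [0.5076 0.1159 0.008 ]
 [0.5226 0.3107 0.008 ]]
-4.689347679853801 -4.285505478432838 -4.515510655973287 -4.418693862899033 [0.57675433 0.20845349 0.008     ]
[[277.26329903 152.83678773]]
```

View pics/c2.png

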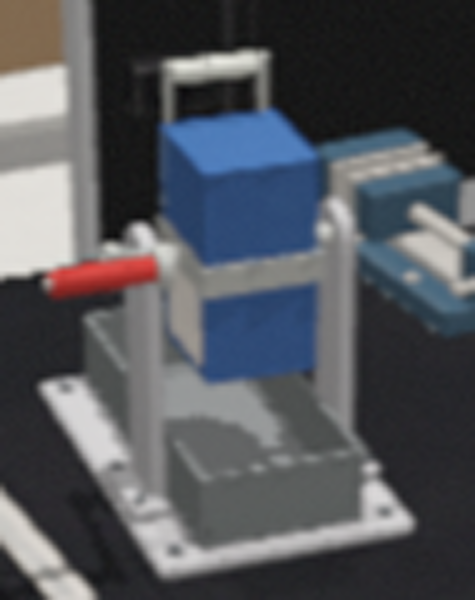

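The estimates agree: stand origin (0.574, 0.177), yaw −4.5°, and the bar at stand y≈34 mm. In the side crop the bar is at (217,67), i.e. (278.4,154), against a predicted (277,153). Next I move to the bar and pinch it.

```bash
cat >> h.py <<'E'
yw=np.radians(-4.5); c,s_=np.cos(yw),np.sin(yw)
Rs=np.array([[c,-s_,0],[s_,c,0],[0,0,1]]); O=np.array([.5739,.1774,0])
W=lambda x,y,z: O+Rs@np.array([x,y,z])
ys=Rs[:,1]; zt=np.array([0,0,-1.]); A=np.c_[np.cross(ys,zt),ys,zt]
def st(m=""):
    q=bot.get_state(); print(m,round(q["time"],2),(Rs.T@(q["tool_pos"]-O)).round(4),q["force"].round(1),round(q["opening"],4))
E
python3 - <<'E'
from h import *
p=bot.get_state()["tool_pos"]
bot.move_straight([p[0],p[1],.34],vel=.25)
bot.move_ptp(W(0,.034,.29),A); st("above")
bot.move_gripper(.045); 
bot.move_straight(W(0,.034,.235),vel=.15); st("near")
im=bot.camera("side"); cv2.imwrite("pics/c3.png",cv2.resize(im[90:265,200:360],None,fx=3.5,fy=3.4))
E
```

```text
above 2.78 [-0.0004  0.0349  0.2901] [-0.1  0.4 -0.7] 0.0852
near 3.77 [1.00e-04 3.40e-02 2.35e-01] [ 1.1 -0.2 -0.1] 0.0452
```

View pics/c3.png

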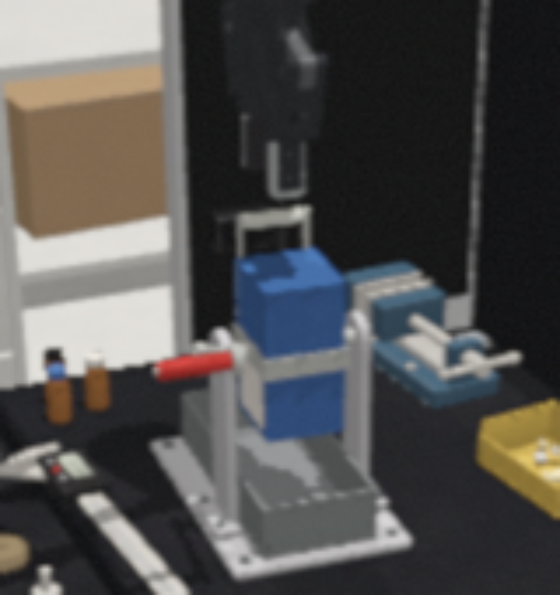

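The fingers straddle the bar: near finger tip at crop (290,190), bar centre at (273,215). Descend, pinch and pull along the arc.

Run:
```python
from h import *
bot.move_straight(W(0,.034,.199),vel=.08); st("down")
bot.move_gripper(.004); st("grip")
if not .007<bot.get_state()["opening"]<.014: raise SystemExit("no grip")
for a in np.linspace(.14,.89,9):
    bot.move_straight(W(0,.030+.063*np.sin(a),.149+.063*np.cos(a)-.014),vel=.05); st(f"{a:.2f}")
im=bot.camera("side"); cv2.imwrite("pics/c4.png",cv2.resize(im[90:265,200:360],None,fx=3.5,fy=3.4))
```

```text
down 4.42 [-0.0002  0.0339  0.1984] [-0.1 -0.2  0.1] 0.045
grip 4.85 [0.0005 0.0341 0.1998] [-1.   0.3  2.2] 0.0075
0.14 5.1 [0.0006 0.0401 0.199 ] [-0.3  2.5  4.7] 0.0076
0.23 5.37 [0.0006 0.0461 0.1976] [-0.9  3.4  5.8] 0.0077
0.33 5.63 [0.0006 0.0517 0.1957] [-0.9  2.9  4.4] 0.0074
0.42 5.9 [0.0005 0.057  0.1933] [-0.6  3.1  6.2] 0.0078
0.52 6.17 [0.0005 0.0621 0.1905] [0.8 4.4 5. ] 0.0074
0.61 6.43 [0.0005 0.067  0.1872] [1.  4.6 5.5] 0.0077
0.70 6.7 [0.0005 0.0715 0.1834] [-0.4  4.   4.3] 0.0075
0.80 6.97 [0.0005 0.0758 0.1791] [0.8 6.1 3.9] 0.0076
0.89 7.23 [0.0004 0.0794 0.1747] [0.4 4.9 3.7] 0.0078
```

View pics/c4.png

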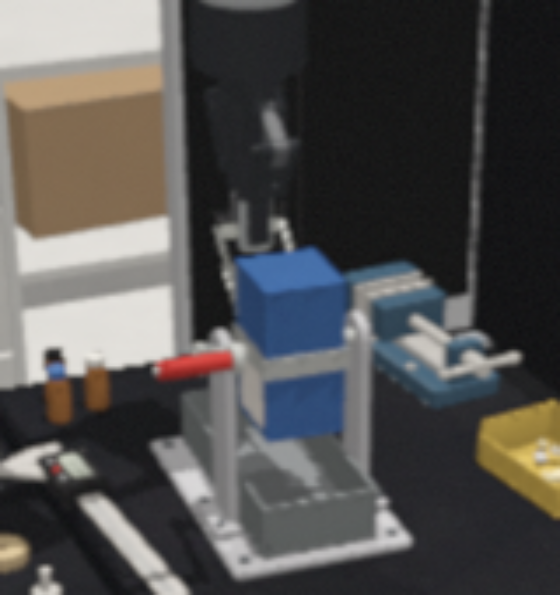

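The spout is out: its bar is behind the carton at crop (225,232)–(280,225), and the arms lean outward. Now release and go to the handle.

Run:
```python
from h import *
bot.move_gripper(.035); st("rel")
bot.move_straight(W(0,.0794,.28),vel=.15)
bot.move_straight(W(-.09,-.073,.28),vel=.2)
im=bot.camera("side"); cv2.imwrite("pics/c5.png",cv2.resize(im[90:265,200:360],None,fx=3.5,fy=3.4))
bot.move_gripper(.045)
bot.move_straight(W(-.09,-.073,.150),vel=.1); st("down")
bot.move_gripper(.006); st("grip")
```

```text
rel 7.66 [-0.0008  0.0778  0.1735] [ 0.4 -0.1 -0. ] 0.0349
down 11.3 [-0.0893 -0.0729  0.1507] [-0.  -0.   0.1] 0.0447
grip 11.72 [-0.0897 -0.0737  0.1505] [-1.1 -4.9  5. ] 0.0097
```

View pics/c5.png

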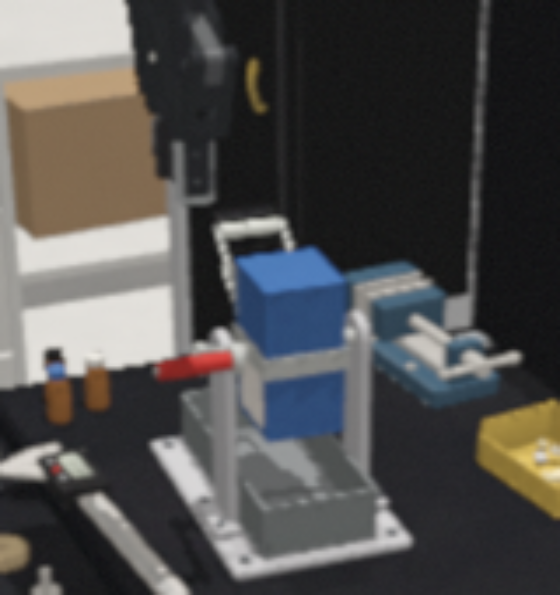

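The spout stayed out after release: the bar is at crop (250,230), and the grip on the handle reads plausibly. Now swing it over, watching the force.

Run:
```python
from h import *
for i,t in enumerate(np.linspace(0,2.27,21)[1:]):
    bot.move_straight(W(-.09,-.073*np.cos(t)+.033*np.sin(t),.135-.0175+.033*np.cos(t)+.073*np.sin(t)),vel=.045)
    if i%2: st(f"{t:.2f}")
    q=bot.get_state()
    if np.linalg.norm(q["force"])>60 or q["opening"]<.007: st("STOP"); break
bot.sleep(1.5); st("end")
t,s=bot.camera("top"),bot.camera("side")
cv2.imwrite("pics/c6.png",np.hstack([cv2.resize(t[190:310,140:270],(390,360)),cv2.resize(s[130:270,225:360],(390,360))]))
```

```text
0.23 12.43 [-0.0897 -0.0649  0.1657] [ 1.9 -5.5 -1.2] 0.0095
0.45 13.12 [-0.0897 -0.0524  0.1788] [ 1.  -5.4 -0.6] 0.0099
0.68 13.82 [-0.0897 -0.0374  0.1889] [ 0.7 -6.   0.4] 0.0102
0.91 14.53 [-0.0897 -0.0203  0.1953] [ 0.3 -5.5  1.2] 0.0094
1.14 15.22 [-0.0897 -0.0021  0.1977] [ 0.2 -4.4  2.4] 0.0099
1.36 15.93 [-0.0897  0.0162  0.1959] [ 0.  -4.8  3.7] 0.0099
1.59 16.62 [-0.0897  0.0337  0.1899] [ 1.  -5.   2.4] 0.0099
1.82 17.32 [-0.0897  0.0493  0.1802] [ 1.5 -3.9  0.4] 0.0098
2.04 18.02 [-0.0897  0.0621  0.1673] [ 1.4 -4.6  0.1] 0.0102
2.27 18.73 [-0.0897  0.0716  0.1519] [ 1.3 -5.8  1.3] 0.0099
end 20.23 [-0.0897  0.0716  0.1519] [ 1.1 -5.1  1.3] 0.0095
```

View pics/c6.png

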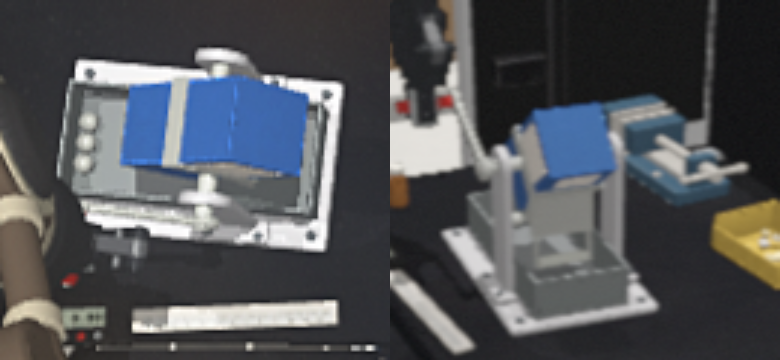

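Three silver balls lie in the tray's +y end at (88,122), (85,142) and (85,162), with the carton tipped. Release, retreat and check.

Run:
```python
from h import *
bot.move_gripper(.04); st("rel")
bot.move_straight(W(-.09,.0716,.27),vel=.12)
bot.move_straight(W(-.16,.26,.32),vel=.2); bot.sleep(.5); st("away")
t,s=bot.camera("top"),bot.camera("side")
cv2.imwrite("pics/c7.png",np.hstack([cv2.resize(t[190:310,140:270],(390,360)),cv2.resize(s[130:270,225:360],(390,360))]))
f=lambda x,y:(np.array([x,y])/3+[140,190])
for p in((88,122),(85,142),(85,162)): print((Rs.T@(onz("top",f(*p),.018)-O)).round(3))
Y=((20,150,90),(32,255,255)); t0=cv2.imread("pics/top0.png")
print([blobs(k,*Y,(380,190,450,250)) for k in(t0,t)], cv2.absdiff(t0,t)[190:275,335:445].max(2).__gt__(40).sum())
```

```text
rel 20.73 [-0.0903  0.0727  0.1521] [-0.6  0.1 -0.8] 0.0402
away 23.54 [-0.1599  0.2598  0.32  ] [-0.9  0.4 -0. ] 0.0402
[0.014 0.112 0.018]
[-0.     0.112  0.018]
[-0.015  0.11   0.018]
[[((419.4662170410156, 221.5473175048828), (34.57170486450195, 32.752140045166016), 8.972625732421875)], [((419.4540710449219, 221.62429809570312), (34.57170486450195, 32.59617614746094), 8.972625732421875)]] 0
```

View pics/c7.png

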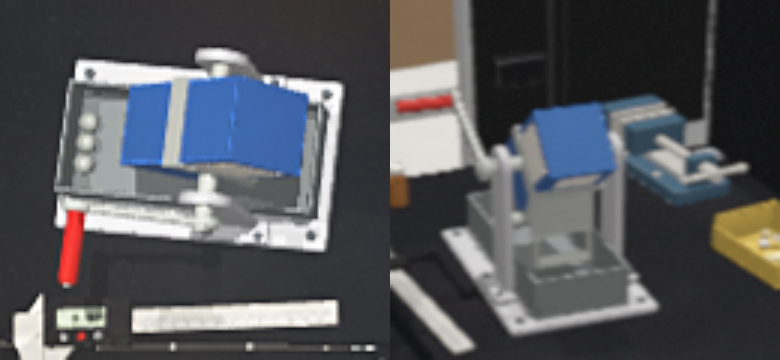

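Run:
```python
from h import *
for a in(0,.3,.6,.9):
    y,z=.03+.063*np.sin(a),.015+.063*np.cos(a); t=2.28
    u=proj("side",[W(x,y*np.cos(t)+z*np.sin(t),.135-y*np.sin(t)+z*np.cos(t)) for x in(-.02,.02)])
    print(a,((u-[225,130])*[390/135,360/140]+[390,0]).round())
s=bot.camera("side"); cv2.imwrite("pics/c8.png",cv2.resize(s[190:250,255:325],(700,600),interpolation=cv2.INTER_CUBIC))
```

```text
0 [[517. 213.]
 [563. 206.]]
0.3 [[523. 231.]
 [569. 224.]]
0.6 [[530. 247.]
 [576. 240.]]
0.9 [[537. 258.]
 [584. 251.]]
```

View pics/c8.png

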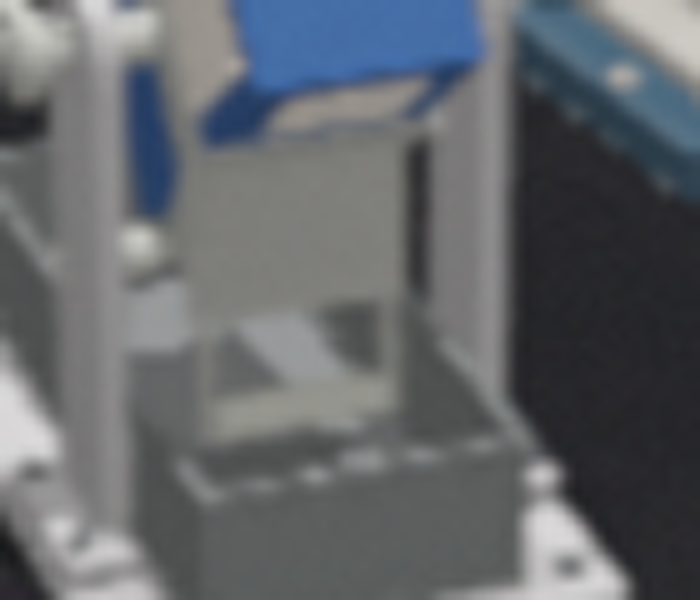

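The bar is at crop (205,420)–(395,390), i.e. composite (536,262). That matches the 0.9 rad prediction of (537,258), so the spout is fully out. Handing in.

Run:
```python
from h import *
bot.finish_job(); st("done")
```

```text
the job is handed in; nothing more can be done
the job is handed in; nothing more can be done
```

The job is handed in. I pulled the blue spout out along its arc with the carton upright. Then I swung the carton by its red crank to about 2.27 rad, let go, and moved the arm clear. It was at 23.5 s of the 51 s allowed when the arm was clear.

**Last checks:**
- **Balls:** all three are in the grey tray, at about x = +14, 0 and −15 mm and y ≈ 111 mm in the stand frame. This assumes they rest on the tray floor.
- **Spout:** the bar appears where the 0.9 rad position projects in the side view, so it is fully out.
- **Yellow dispenser:** its image is unchanged since the start.
- **Contact:** the robot touches nothing. Readings logged during the moves stayed under about 10 N.

No check failed or disagreed; `finish_job` gives no verdict, so the result itself is unconfirmed.

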